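# Cull the short pump roller, then hold the tensioner back

## Robot

A 6-joint arm with a two-finger parallel gripper is mounted at the origin on the work surface; the furniture and walls round the work are solid. World frame = base frame: x ahead of the robot, y to its left, z up, the work surface at z = 0. Lengths are in mm, angles in rad, forces in N, time in s.
With the tool pointing down it reaches from about 275 to 750 mm from the base axis. Payload 10.2 kg.
Tool frame: the origin (TCP) lies at the very end of the fingers, on their centre line; the grasp point (between the pads) lies 19 mm behind it; z points along the fingers, y is the line along which they close (so a half turn about z gives the same grasp; the last joint's range is limited). The gripper opens to 85 mm and grips with 20 to 120 N. Pads are 22 mm wide; open, the fingers measure 114 mm over their backs; the gripper's body (76 mm by 85 mm) begins 54 mm behind the grasp point. The pads swing forward as they close: fully open they stand 13 mm farther back than shut.
Start: joints at [0.908, 0.313, 1.498, -0, 1.331, -0.223], TCP at [223.536, 475.04, 231.294] pointing down, gripper open.
Joint ranges: [-2.94, 2.94], [-0.97, 2.17], [0.19, 2.56], [-1.23, 4.37], [0.02, 3.11], [-2.88, 2.88]. Speed limits (rad/s): [2.39, 2.39, 3.01, 3.14, 3.14, 3.14].

## Interface

Orientations are given as a unit quaternion [w, x, y, z].
In Python, from rig import ctrl gives the robot as it stands.
- The arm moves only by the shell command python3 -m inch 'ROWS' [OPENING] [FORCE]. ROWS is text: rows parted by semicolons, each of 6 numbers parted by spaces: the shift along the tool's x, y, z in mm, then the turn, a rotation vector about the tool's x, y, z in units of 6 degrees (1.0 is 6 degrees). A call has exactly 10 rows; each row shifts and turns the commanded pose from where the row before left it, along the tool's axes as they then stand; what a row does not reach is not made up. A row lasts 1/12 s, in which the tool goes at most 41.7 mm and 7.16 degrees, less where a joint would pass 70% of its speed; a pose out of reach is approached as far as the arm can. A call with a gripper value outside its range is refused whole. OPENING is the opening, from 0 (shut) to 1 (fully open), set as the call begins (- or left out, the last holds). The fingers move at their own pace and stop on an object; FORCE is the grip in N (left out, the last holds). Time passes only in rows, so rows that do not move let the fingers close, or fill a call up. It gives the time, the measured TCP pose, the force, the opening and the grip force at its end, in the units of the state.
- ctrl.sense(): the state, without advancing time (a new reading comes with each control period).
- ctrl.capture(name): name is "side" or "top" or "wrist"; returns a dict with "image" (420x560x3 uint8, red, green, blue), "intrinsics" (3x3 intrinsics, pixels), "rvec" (rotation vector, rad) and "tvec" (3), from world to camera coordinates, as OpenCV has them. Camera axes: x right, y down, z forward; pixel columns grow to the right and rows downward; lengths in mm; the calibration is good to about 2 mm. The wrist camera is an equidistant fisheye: a pixel r from the principal point sees the ray r / f radians off the axis. A picture is of the moment at which its call begins. There is no depth.
- ctrl.finish_job(): hands the job in; it is judged then, once.
The state is a dict: "time_s": time; "joints": joint angles; "dq": joint speeds; "tau": joint torques, N m; "eef_pos": TCP position; "ee_rot": TCP orientation; "force": force on the tool from outside, world axes, zero at the start; "wrist_torque": the same for the moment, N m; "grip_width": opening from 0.0 (shut) to 1.0 (fully open); "grip_force": force on a finger pad.
Only numpy, scipy, OpenCV 4.12 (cv2) and the standard library are available. Lean on these libraries where they do the work, as an engineer would, in place of code of your own. Each camera call takes 0.05 s, during which the arm holds its last target. There are 200 camera calls.

## Task

The roller pump is to get its three new rollers. First take the one roller that is too short out of the four standing on the steel plate and leave it in the shallow steel dish; then put the fingers to the upright thumb post of the pump's sprung tensioner arm and push the arm back, away from the rotor, on past its ratchet click to its back stop or nearly so, and finish while still holding it there against its spring - do not let go, for the pawl alone would let it fall part of the way back. Leave the three good rollers standing where they are and disturb nothing else.

Things in the scene. Friction and masses are not known exactly. Their poses are not given: they have to be found in the camera images.
- short_roller: the roller to cull: plain white cylinder, diameter 22 mm, height only 28 mm (the good ones are 42 mm), standing upright on the steel plate, 30 g. Origin at the centre of its underside, z axis up along it
- roller_a: good roller: plain white cylinder, diameter 22 mm, height 42 mm, standing on the steel plate. Origin at the centre of its underside, z axis up. It stays where it is
- roller_b: good roller, same as roller_a; stays where it is
- roller_c: good roller, same as roller_a; stays where it is
- roller_plate: fixed flat steel plate 150 x 150 x 4 mm; the four rollers stand on it in a two-by-two pattern, 76 mm apart, in any order. Origin at the centre of its underside
- reject_dish: fixed shallow open steel dish for the reject, outside 90 (x) x 110 (y) x 20 mm, wall and floor 3 mm thick. Origin at the centre of its underside, axes along its sides
- pump_head: the pump head, fixed: aluminium base plate 190 (x) x 230 (y) x 12 mm; origin at the centre of its underside. Its +x axis is the way the arm is pushed back (about away from the robot). Rotor with three bare pins (60 mm across, top 50 mm above the bench) at (-54, -28) mm; pawl and stop pin on the far side, under 42 mm high
- tensioner_pivot (a point): the tensioner arm's upright pivot axis, at bench height, at (5, -70) mm in the pump head's frame. The arm lies from there along about the pump head's +y, its top 42 mm above the bench
- thumb_post: black upright round post on the free end of the tensioner arm, 130 mm from the arm's pivot, to push or pinch: diameter 16 mm with a 20 mm head in the top 11 mm, 56 mm tall, from 41 mm to 97 mm above the bench. It turns freely on its own axis. Origin at the centre of its foot, z axis up. Around it, above 42 mm, is free space
- tensioner_arm (a joint): arm angle, rad: 0 at rest, stop at 0.55. The arm points 0.275 rad to the robot's side of pump +y at rest, equally far beyond at the stop; the post so goes 71 mm, almost straight along pump +x (y within 5 mm). Spring: about 3.5 N at the post at rest, 7.5 N at the stop. Click at about 0.3; let go, it falls back on the pawl at about 0.28. Held back means above 0.42
- vial: bystander: small injection vial, diameter 22 mm, height 47 mm, upright; origin at its underside
- drop_bottle: bystander: small brown dropper bottle, diameter 33 mm, height 102 mm, upright; origin at its underside
Not all that is in view belongs to the job. What is shaped like the roller_a but green is not meant.

How it is judged (in metres and radians):
On the way, in this order (a step that is already met when the one before it is completed fails the run):
1. the short roller lies or stands at rest in the dish, let go (x of short_roller in the frame of reject_dish between -0.042 and 0.042 m and y of short_roller in the frame of reject_dish between -0.052 and 0.052 m and z of short_roller in the frame of reject_dish below 0.017 m and linear speed of short_roller below 0.03 m/s and contact force between each of the arm, the fingers and short_roller below 0.1 N), for 0.2 s.
2. the tensioner arm is pushed back past its click, by fingers on the thumb post (value of joint tensioner_arm above 0.42 rad and contact force between the fingers and thumb_post above 2 N), for 0.2 s.
At the end, for the whole second after the job is handed in: Short roller at rest in the dish and let go; tensioner arm held above 0.42 rad (click at about 0.3, stop at 0.55) by the fingers, which press on the thumb post with over 2 N; good rollers upright and, like the bystanders, within 20 mm of where they stood (all of step 1 and all of step 2 and distance of each of roller_a, roller_b, roller_c, vial, drop_bottle from where it was at the start of the episode below 0.02 m and angle between each of roller_a, roller_b, roller_c's own z axis and vertical below 0.2 rad); the arm keeps its last pose, push and grip.
It fails at once if a good roller is knocked over or moved more than 20 mm (not (distance of roller_a from where it was at the start of the episode below 0.02 m) or not (distance of roller_b from where it was at the start of the episode below 0.02 m) or not (distance of roller_c from where it was at the start of the episode below 0.02 m) or not (angle between roller_a's own z axis and vertical below 0.2 rad) or not (angle between roller_b's own z axis and vertical below 0.2 rad) or not (angle between roller_c's own z axis and vertical below 0.2 rad)).
It fails at once if a bystander is moved more than 20 mm (distance of any of vial, drop_bottle from where it was at the start of the episode above 0.02 m).
It also fails if it takes over 54 s, if anything falls off the work surface, if the arm or the gripper's body presses on something with over 40 N, if the wrist force passes 120 N, or if a joint passes its speed limit or range.

## Working session

There is one attempt and no reset: what is moved stays moved. The work goes in short steps, Python scripts to look and compute and a shell command to move; the robot and the scene stay as the last step left them, time stands still between calls to the robot, and variables do not carry over. Pictures are saved under pics/ and viewed, at most 10 in all, crops included, and the job is handed in when it is done.

```bash
mkdir -p pics; ls; cat > h.py <<'E'
import numpy as np, cv2
from rig import ctrl
def grab(n,fn=None):
    c=ctrl.capture(n)
    if fn: cv2.imwrite(fn,c["image"][:,:,::-1])
    return c
def ray(c,u,v,fish=False):
    K=np.array(c["intrinsics"]);R,_=cv2.Rodrigues(np.array(c["rvec"],float));t=np.array(c["tvec"],float).ravel()
    a=np.array([(u-K[0,2])/K[0,0],(v-K[1,2])/K[1,1]])
    if fish:
        r=np.hypot(*a);d=np.array([*(a/max(r,1e-9)*np.sin(r)),np.cos(r)])
    else: d=np.array([*a,1.])
    return -R.T@t,R.T@d
def onz(c,u,v,z,fish=False):
    o,d=ray(c,u,v,fish);return o+d*(z-o[2])/d[2]
def proj(c,p):
    q,_=cv2.projectPoints(np.array(p,float).reshape(-1,3),np.array(c["rvec"],float),np.array(c["tvec"],float),np.array(c["intrinsics"],float),None);return q.reshape(-1,2)
E
python3 - <<'E'
from h import *
import pickle
s=grab("side","pics/side0.png");t=grab("top","pics/top0.png")
pickle.dump((s,t),open("c0.pkl","wb"))
for c in(s,t): print(ray(c,280,210))
print(ctrl.sense())
E
```

```text
pics
(array([450.6124747 , 945.8060742 , 390.44302322]), array([ 0.10166152, -0.93024348, -0.35269247]))
(array([ 390.3624233 ,   93.04700338, 1065.55976579]), array([ 0.15374383,  0.00959465, -0.98814219]))
{'time_s': 0.1, 'joints': array([ 9.07566342e-01,  3.13380726e-01,  1.49834604e+00, -4.11937003e-06,
        1.33098279e+00, -2.23383379e-01]), 'dq': array([ 3.52961717e-05, -2.60083412e-03, -3.67744375e-03,  1.13618680e-04,
       -2.34008512e-04,  1.34985076e-03]), 'tau': array([ 2.00472576e-03, -4.12902904e+01, -2.60143036e+01, -2.27632709e-04,
        3.08781564e-03, -3.29043689e-05]), 'eef_pos': array([223.41022971, 474.84886086, 230.80478726]), 'ee_rot': array([-2.37728257e-04,  2.18154261e-01,  9.75914139e-01, -5.05327394e-04]), 'force': array([-0.14064404,  0.51135252,  0.45325137]), 'wrist_torque': array([-0.00228073, -0.02294468,  0.00946844]), 'grip_force': 0.0, 'grip_width': 1.0001504387338995}
```

View pics/top0.png

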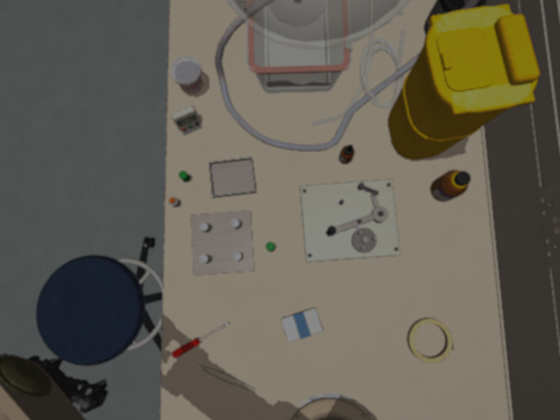

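View pics/side0.png

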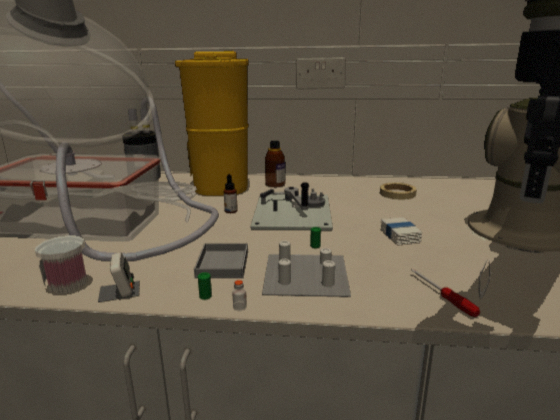

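Top view: rollers at (204,227), (236,224), (205,258) and (238,257), dish (232,177), post (332,231), pivot (380,214), green decoys (270,246) and (184,176). Vial (174,202), dropper bottle (347,153). In the side view the rollers are at (285,251), (326,258), (285,271) and (328,273); (326,258) looks shortest. I'll check that in a crop.

```bash
python3 - <<'E'
from h import *
import pickle
s,t=pickle.load(open("c0.pkl","rb"))
a=cv2.resize(s["image"][215:315,190:350],None,fx=4.5,fy=4.5,interpolation=cv2.INTER_CUBIC)
cv2.imwrite("pics/crop_side.png",a[:,:,::-1])
b=cv2.resize(t["image"][140:280,165:405],None,fx=3.3,fy=3.3,interpolation=cv2.INTER_CUBIC)
b=cv2.convertScaleAbs(b,alpha=1.4)
cv2.imwrite("pics/crop_top.png",b[:,:,::-1])
E
```

```text
(no output)
```

View pics/crop_side.png

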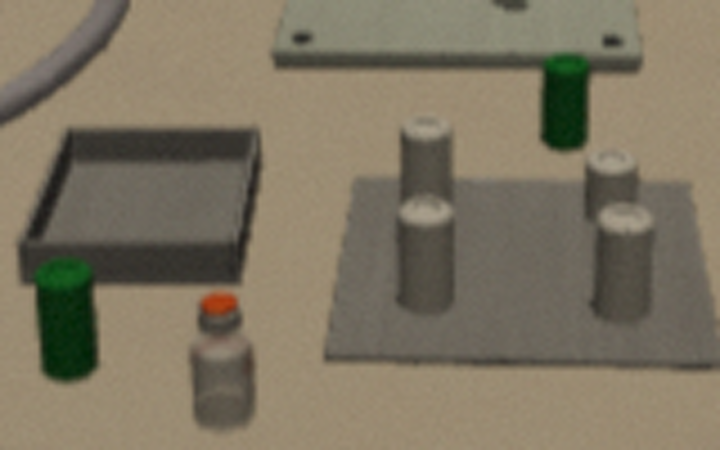

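View pics/crop_top.png

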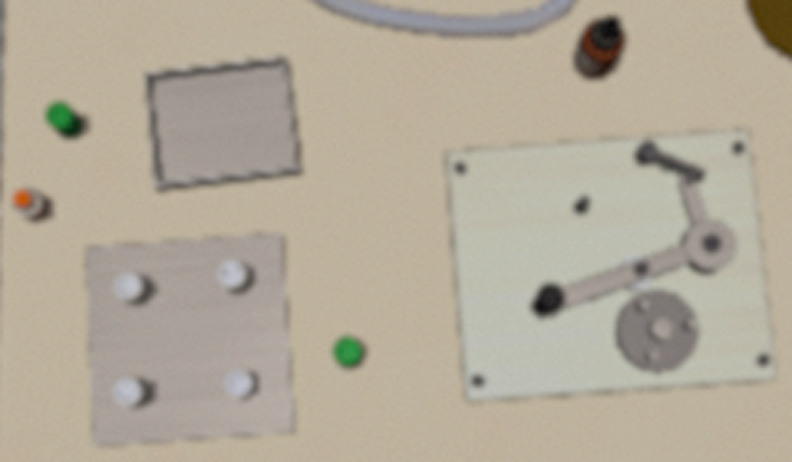

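The crop confirms it: the back-right roller (top-crop (240,383), full image (238,256)) is clearly shorter than the other three. Next I'll measure positions.

```bash
python3 - <<'E'
from h import *
import pickle
s,t=pickle.load(open("c0.pkl","rb"))
f=lambda x,y:(165+(x+.5)/3.3-.5,140+(y+.5)/3.3-.5)
I=t["image"].astype(int)
# bright white tops
m=((I.min(2)>165)&(I.max(2)-I.min(2)<30)).astype(np.uint8);m[:,:190]=0;m[:,255:]=0;m[:210]=0;m[275:]=0
n,l,st,ce=cv2.connectedComponentsWithStats(m)
for i in range(1,n):
    if st[i,4]>5:
        print("roller",ce[i],st[i,4],onz(t,*ce[i],32)[:2],onz(t,*ce[i],46)[:2])
def P(n,pts,z):
    q=np.array([onz(t,*f(*p),z)[:2] for p in pts]);print(n,q.round(0).tolist(),q.mean(0));return q
P("shortcrop",[(240,382)],32)
d=P("dish",[(150,76),(288,62),(299,172),(160,187)],20)
p=P("pump",[(446,152),(748,131),(773,378),(469,402)],12)
P("plate",[(86,246),(283,234),(295,430),(96,444)],4)
for q in(d,p):
    e=q[1]-q[0]; g=q[0]-q[3]; print("len",np.linalg.norm(e),np.linalg.norm(g),"xaxis yaw",np.arctan2(g[1],g[0]),np.arctan2(e[0],-e[1]))
P("post",[(548,298)],97);P("pivot",[(710,243)],42);P("green",[(349,351)],42)
# side view ray check for the short roller top centre
print("side short top",onz(s,190+610/4.5,215+163/4.5,32), "side post", onz(s,305,184,97))
E
```

```text
shortcrop [[443.0, 207.0]] [443.44374225 207.4606209 ]
dish [[677.0, 276.0], [686.0, 171.0], [600.0, 164.0], [591.0, 268.0]] [638.57090238 219.76386798]
pump [[615.0, 53.0], [625.0, -175.0], [439.0, -182.0], [426.0, 41.0]] [526.38495977 -66.03748289]
plate [[550.0, 327.0], [556.0, 177.0], [409.0, 170.0], [401.0, 318.0]] [478.92629228 248.08685669]
len 105.6561303416997 86.54661149215015 xaxis yaw 0.09216923732716366 0.07839931662230837
len 228.23552888748662 188.46199955340455 xaxis yaw 0.0616222635914543 0.04668863262708599
post [[493.0, -11.0]] [492.93912573 -10.88160716]
pivot [[536.0, -135.0]] [ 536.21664869 -135.3350862 ]
green [[464.0, 128.0]] [463.55235211 127.57861405]
side short top [444.33083247 214.53574311  32.        ] side post [494.92580214  -4.23555319  97.        ]
```

```bash
python3 -m inch '-31.2 -14.7 12 0 0 0;-31.2 -14.7 12 0 0 0;-31.2 -14.7 12 0 0 0;-31.2 -14.7 12 0 0 0;-31.2 -14.7 12 0 0 0;-31.2 -14.7 12 0 0 0;-31.2 -14.7 12 0 0 0;-31.2 -14.7 12 0 0 0;-31.2 -14.7 12 0 0 0;-31.2 -14.7 12 0 0 0' 0.5 25; python3 - <<'E'
from h import *
w=grab("wrist","pics/w1.png");import pickle;pickle.dump(w,open("w1.pkl","wb"))
print(ctrl.sense()["eef_pos"],ctrl.sense()["ee_rot"],w["intrinsics"])
E
```

```text
time_s: 0.93
eef_pos: [443.9, 207.6, 110.6]
ee_rot: [-0.0, 0.218, 0.976, -0.0]
force: [-0.5, -0.1, -0.7]
grip_width: 0.496
grip_force: 0.0
[446.54522072 203.68981637 108.59240419] [-4.64194430e-04  2.19796959e-01  9.75544940e-01 -1.07332939e-03] [[325.1922621    0.         282.41392264]
 [  0.         325.1922621  212.5676819 ]
 [  0.           0.           1.        ]]
```

View pics/w1.png

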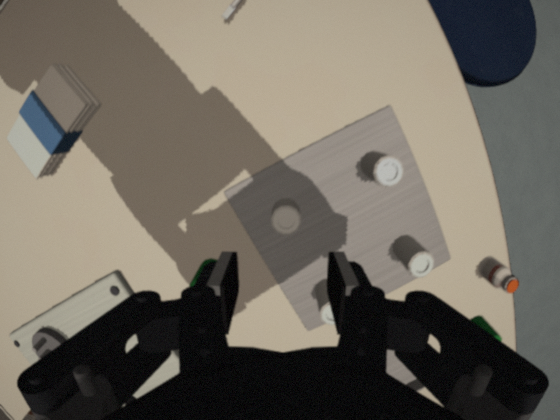

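The wrist view shows the short roller at about (287,213), between the finger lines, with good rollers at (387,170), (420,262) and (330,312).

```bash
python3 - <<'E'
from h import *
import pickle
w=pickle.load(open("w1.pkl","rb"))
for p,z in(((287,212),32),((389,170),46),((421,263),46)): print(onz(w,*p,z,True))
g=w["image"][185:245,255:320].mean(2)
for r in g[::3,::4].astype(int): print(*r)
print(ctrl.sense()["eef_pos"],ctrl.sense()["ee_rot"])
E
```

```text
[438.5087948  213.50826982  32.        ]
[437.7400757  288.70955572  46.        ]
[513.259763   288.76007325  46.        ]
85 85 84 84 86 86 85 82 85 87 86 86 85 84 85 111 134
86 86 88 87 87 87 83 84 84 86 85 86 85 82 83 84 129
83 87 87 88 87 83 87 86 85 85 87 84 82 82 82 84 100
87 89 86 85 84 86 86 84 84 86 82 81 80 83 84 83 80
88 85 85 87 87 86 85 84 82 83 82 80 82 82 81 82 84
85 88 89 85 83 85 73 70 68 72 80 83 83 81 82 84 82
87 86 84 84 87 71 68 69 68 68 69 81 82 84 84 82 84
85 88 86 88 84 65 78 92 98 86 68 80 83 85 83 87 81
85 86 87 86 79 81 109 115 115 111 94 75 83 84 82 81 81
86 87 85 85 75 106 117 120 119 118 112 80 86 82 83 83 86
87 84 84 84 83 117 120 117 117 118 116 98 81 83 86 84 84
84 85 85 85 97 118 118 118 118 118 118 103 82 84 84 87 83
85 84 85 83 93 116 117 119 117 116 117 105 87 85 84 86 84
83 85 82 84 90 118 114 117 118 116 117 98 85 88 86 83 81
84 85 85 84 85 109 114 109 110 110 118 88 86 85 81 82 82
85 87 84 83 83 90 113 118 116 115 96 88 83 82 82 85 81
85 85 85 82 87 85 89 104 103 92 85 85 85 84 83 83 85
85 83 83 85 86 84 83 85 88 84 83 83 83 83 83 86 82
84 86 86 89 85 84 87 86 81 83 85 83 84 86 84 82 81
85 85 85 84 85 86 82 83 85 87 82 85 85 82 84 84 82
[446.54522072 203.68981637 108.59240419] [-4.64194430e-04  2.19796959e-01  9.75544940e-01 -1.07332939e-03]
```

```bash
python3 - <<'E'
from h import *
w=grab("wrist");w=grab("wrist");s=ctrl.sense();print(s["eef_pos"],s["dq"].round(3),s["ee_rot"])
g=cv2.GaussianBlur(w["image"].mean(2).astype(np.float32),(3,3),0)
m=((g>102)).astype(np.uint8);m[:190]=0;m[240:]=0;m[:,:262]=0;m[:,310:]=0
n,l,st,ce=cv2.connectedComponentsWithStats(m);i=1+st[1:,4].argmax();print(st[i],ce[i],onz(w,*ce[i],32,True))
E
```

```text
[443.7295812  207.6189368  110.27157512] [ 0.062 -0.034  0.004  0.009  0.013  0.023] [-1.02668201e-03  2.19853287e-01  9.75532307e-01 -4.43748685e-04]
[275 204  27  27 586] [288.06313993 217.22696246] [442.74918663 210.83741713  32.        ]
```

```bash
python3 -m inch '1.3 1.6 16 0 0 0;0 0 16 0 0 0;0 0 16 0 0 0;0 0 14 0 0 0;0 0 13 0 0 0;0 0 11 0 0 0;0 0 8 0 0 0;0 0 5 0 0 0;0 0 2 0 0 0;0 0 0 0 0 0' 0.5 25
python3 -m inch '0 0 0 0 0 0;0 0 0 0 0 0;0 0 0 0 0 0;0 0 0 0 0 0;0 0 0 0 0 0;0 0 0 0 0 0;0 0 0 0 0 0;0 0 0 0 0 0;0 0 0 0 0 0;0 0 0 0 0 0' 0 25
```

```text
time_s: 1.92
eef_pos: [442.6, 211.5, 10.3]
ee_rot: [-0.0, 0.218, 0.976, -0.0]
force: [-0.1, -0.7, 0.7]
grip_width: 0.504
grip_force: 0.0
time_s: 2.75
eef_pos: [443.1, 211.3, 10.9]
ee_rot: [0.001, 0.218, 0.976, 0.0]
force: [-1.5, 0.9, 6.5]
grip_width: 0.241
grip_force: 24.7
```

```bash
python3 -m inch '0 0 -10 0 0 0;0 0 -20 0 0 0;0 0 -20 0 0 0;0 0 -20 0 0 0;0 0 -10 0 0 0;-17.3 9.1 0 0 0 0;-17.3 9.1 0 0 0 0;-17.3 9.1 0 0 0 0;-17.3 9.1 0 0 0 0;-17.3 9.1 0 0 0 0'
python3 -m inch '-17.3 9.1 0 0 0 0;-17.3 9.1 0 0 0 0;-17.3 9.1 0 0 0 0;-17.3 9.1 0 0 0 0;-17.3 9.1 0 0 0 0;0 0 15 0 0 0;0 0 20 0 0 0;0 0 15 0 0 0;0 0 5 0 0 0;0 0 0 0 0 0'
python3 - <<'E'
from h import *
grab("side","pics/s2.png")
a=cv2.imread("pics/s2.png")[180:320,180:360];cv2.imwrite("pics/s2c.png",cv2.resize(a,None,fx=4,fy=4))
E
```

```text
time_s: 3.58
eef_pos: [541.1, 215.4, 90.3]
ee_rot: [-0.0, 0.218, 0.976, -0.0]
force: [0.1, 0.1, -0.5]
grip_width: 0.244
grip_force: 24.6
time_s: 4.42
eef_pos: [637.2, 219.7, 33.9]
ee_rot: [-0.001, 0.218, 0.976, -0.001]
force: [-0.8, -0.4, 0.7]
grip_width: 0.245
grip_force: 24.6
```

View pics/s2c.png

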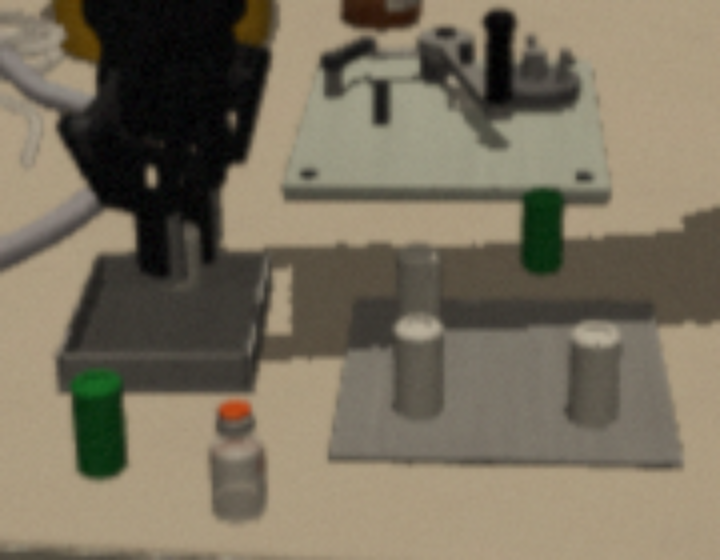

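The roller is held over the dish at crop (185,255), and the other three still stand. Now I'll lower it and release.

```bash
python3 -m inch '0 0 3 0 0 0;0 0 4 0 0 0;0 0 4 0 0 0;0 0 4 0 0 0;0 0 3 0 0 0;0 0 2 0 0 0;0 0 1.5 0 0 0;0 0 1 0 0 0;0 0 0 0 0 0;0 0 0 0 0 0'
python3 -m inch '0 0 0 0 0 0;0 0 0 0 0 0;0 0 0 0 0 0;0 0 0 0 0 0;0 0 0 0 0 0;0 0 0 0 0 0;0 0 0 0 0 0;0 0 0 0 0 0;0 0 0 0 0 0;0 0 0 0 0 0' 0.45
python3 -m inch '0 0 -5 0 0 0;0 0 -10 0 0 0;0 0 -15 0 0 0;0 0 -20 0 0 0;0 0 -20 0 0 0;0 0 -20 0 0 0;0 0 -20 0 0 0;0 0 -20 0 0 0;0 0 -15 0 0 0;0 0 0 0 0 0'
python3 - <<'E'
from h import *
grab("side","pics/s3.png");grab("wrist","pics/w3.png")
a=cv2.imread("pics/s3.png")[180:320,180:360];b=cv2.imread("pics/w3.png")
cv2.imwrite("pics/s3c.png",np.hstack([cv2.resize(a,(400,300)),cv2.resize(b,(400,300))]))
E
```

```text
time_s: 5.3
eef_pos: [638.1, 219.9, 12.9]
ee_rot: [0.0, 0.218, 0.976, 0.0]
force: [-0.3, 0.2, 0.9]
grip_width: 0.248
grip_force: 24.6
time_s: 6.13
eef_pos: [638.1, 219.9, 12.8]
ee_rot: [0.0, 0.218, 0.976, 0.0]
force: [-0.1, 0.4, -0.5]
grip_width: 0.449
grip_force: 0.0
time_s: 6.97
eef_pos: [639.4, 220.2, 162.6]
ee_rot: [0.003, 0.218, 0.976, 0.001]
force: [0.5, 0.2, 1.1]
grip_width: 0.447
grip_force: 0.0
```

View pics/s3c.png

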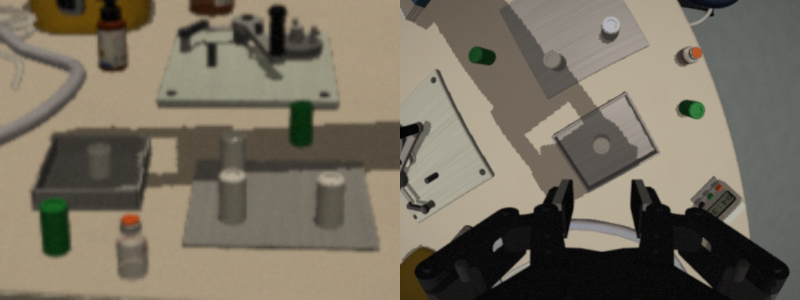

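The short roller stands in the dish at wrist-view (601,145), released, and the three good rollers still stand. Next I'll move over the post and turn the tool so the fingers close along pump x.

```bash
python3 -m inch '3.3 -27.1 0 0 0 0;3.3 -27.1 0 0 0 0;3.3 -27.1 0 0 0 0;3.3 -27.1 0 0 0 0;3.3 -27.1 0 0 0 0;3.3 -27.1 0 0 0 0;3.3 -27.1 0 0 0 0;3.3 -27.1 0 0 0 0;3.3 -27.1 0 0 0 0;3.3 -27.1 0 0 0 0' 0.6
python3 -m inch '0 0 0 0 0 1.03;0 0 0 0 0 1.03;0 0 0 0 0 1.03;0 0 0 0 0 1.03;0 0 0 0 0 1.03;0 0 0 0 0 1.03;0 0 0 0 0 1.03;0 0 0 0 0 1.03;0 0 0 0 0 1.03;0 0 0 0 0 1.03'
python3 - <<'E'
from h import *
grab("wrist");grab("wrist");w=grab("wrist","pics/w4.png");import pickle;pickle.dump(w,open("w4.pkl","wb"));s=ctrl.sense();print(s["eef_pos"],s["joints"],s["force"])
from scipy.spatial.transform import Rotation as R
q=s["ee_rot"];print(R.from_quat([q[1],q[2],q[3],q[0]]).as_matrix().round(3))
E
```

```text
time_s: 7.9
eef_pos: [491.3, -12.1, 156.7]
ee_rot: [-0.001, 0.218, 0.976, 0.0]
force: [1.4, 0.1, 0.5]
grip_width: 0.6
grip_force: 0.0
time_s: 8.73
eef_pos: [492.1, -11.1, 156.7]
ee_rot: [-0.001, 0.69, 0.724, -0.001]
force: [0.1, -0.4, 0.2]
grip_width: 0.601
grip_force: 0.0
[492.30189322 -11.15650322 156.93544938] [-2.61079982e-01  3.17018231e-01  1.69815064e+00 -1.49689119e-05
  1.12819125e+00 -3.16193804e-01] [-0.05220593  0.11941366  0.47380147]
[[-0.055  0.998 -0.002]
 [ 0.998  0.055  0.   ]
 [ 0.001 -0.002 -1.   ]]
```

View pics/w4.png

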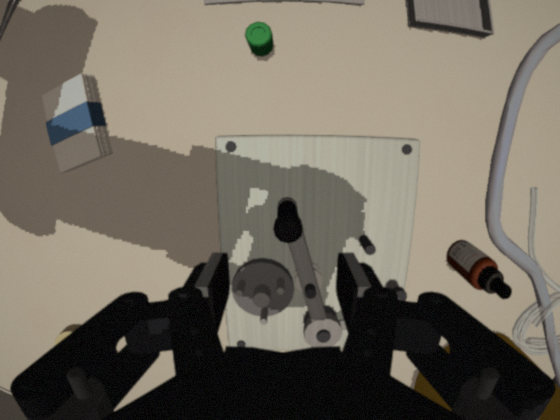

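The post head is at about (288,228) and its foot at about (288,205), between the fingers. Nothing else stands near the finger path.

```bash
python3 - <<'E'
from h import *
import pickle
w=pickle.load(open("w4.pkl","rb"))
print(onz(w,288,227,97,True),onz(w,287,204,45,True))
E
```

```text
[494.74794874  -9.25936737  97.        ] [494.57663249  -6.49768291  45.        ]
```

```bash
python3 -m inch '2 2 10 0 0 0;0 0 16 0 0 0;0 0 16 0 0 0;0 0 16 0 0 0;0 0 16 0 0 0;0 0 14 0 0 0;0 0 10 0 0 0;0 0 5 0 0 0;0 0 1 0 0 0;0 0 0 0 0 0' 0.6
python3 -m inch '0 0 0 0 0 0;0 0 0 0 0 0;0 0 0 0 0 0;0 0 0 0 0 0;0 0 0 0 0 0;0 0 0 0 0 0;0 0 0 0 0 0;0 0 0 0 0 0;0 0 0 0 0 0;0 0 0 0 0 0' 0 50
```

```text
time_s: 9.72
eef_pos: [494.8, -9.2, 53.8]
ee_rot: [0.0, 0.688, 0.726, -0.0]
force: [-0.3, 0.9, 0.8]
grip_width: 0.6
grip_force: 0.0
time_s: 10.55
eef_pos: [495.3, -9.3, 54.4]
ee_rot: [0.001, 0.688, 0.725, 0.0]
force: [3.1, 0.8, 4.9]
grip_width: 0.197
grip_force: 48.5
```

```bash
python3 -m inch '0.9 3.2 0 0 0 0;0.8 3.2 0 0 0 0;0.7 3.2 0 0 0 0;0.6 3.2 0 0 0 0;0.5 3.2 0 0 0 0;0.4 3.2 0 0 0 0;0.3 3.2 0 0 0 0;0.3 3.2 0 0 0 0;0.2 3.2 0 0 0 0;0.1 3.2 0 0 0 0'
python3 -m inch '0 3.2 0 0 0 0;-0.1 3.2 0 0 0 0;-0.2 3.2 0 0 0 0;-0.3 3.2 0 0 0 0;-0.3 3.2 0 0 0 0;-0.4 3.2 0 0 0 0;-0.5 3.2 0 0 0 0;-0.5 3.2 0 0 0 0;-0.6 3.2 0 0 0 0;-0.6 3.2 0 0 0 0'
python3 -m inch '0 0 0 0 0 0;0 0 0 0 0 0;0 0 0 0 0 0;0 0 0 0 0 0;0 0 0 0 0 0;0 0 0 0 0 0;0 0 0 0 0 0;0 0 0 0 0 0;0 0 0 0 0 0;0 0 0 0 0 0'
python3 - <<'E'
from h import *
grab("top","pics/t5.png");grab("side","pics/s5.png")
a=cv2.imread("pics/t5.png")[140:280,165:405];b=cv2.imread("pics/s5.png")[150:310,190:360]
cv2.imwrite("pics/f5.png",np.hstack([cv2.resize(a,(400,300)),cv2.resize(b,(400,300))]))
E
```

```text
time_s: 11.38
eef_pos: [525.5, -2.7, 54.2]
ee_rot: [-0.001, 0.688, 0.726, -0.001]
force: [-7.2, -1.3, 11.5]
grip_width: 0.2
grip_force: 48.3
time_s: 12.22
eef_pos: [557.7, -3.9, 54.2]
ee_rot: [-0.001, 0.688, 0.726, -0.001]
force: [-6.5, 3.5, 10.7]
grip_width: 0.202
grip_force: 48.4
time_s: 13.05
eef_pos: [557.6, -4.0, 54.2]
ee_rot: [-0.001, 0.688, 0.726, -0.001]
force: [-5.9, 3.4, 10.7]
grip_width: 0.199
grip_force: 48.4
```

View pics/f5.png

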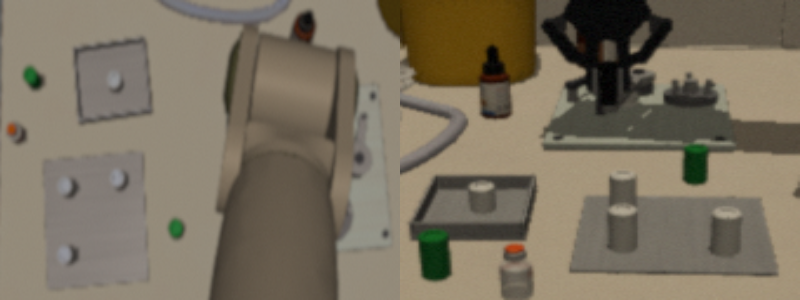

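The post is still pinched and has moved about 62 mm back (about 0.48 rad), against a spring force of about 6 N. The short roller is in the dish and everything else is where it was. Handing in.

```bash
python3 -c "
from rig import ctrl
print(ctrl.finish_job())"
```

```text
the job is handed in; nothing more can be done
None
```

The job is handed in: the short roller stands in the dish, let go. The tensioner arm is held at about 0.48 rad, estimated from 62 mm of post travel, by the fingers pinching the thumb post. In the last pictures the three good rollers and both bystanders looked undisturbed; no verdict came back.

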